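# Put the gem jar away in the latched stone tray

### The job

Press the red key on the blue stone box so the tray pops out, stand the blue-lidded gem jar gently in the tray's round well, then ease the tray home by its wooden front until the catch clicks and the tray stays shut. Use a light hand on the key and the tray, never ramming them against their stops, keep the jar upright, and leave the other things on the bench where they are.

Things in the scene. Friction and masses are not known exactly. Their poses are not given: they have to be found in the camera images.
- stone_box: Blue sheet-metal stone box fixed to the bench, 170 (x) by 180 (y) by 64 mm high, walls 10 mm, roof 8 mm. Origin: centre of its underside on the bench. Its own -x axis points out of its front, roughly towards the robot; the tray comes out along that axis.
- tray (a joint): How far the tray is out, in m: 0 latched, 0.066 popped out, below 0 pushed in past its latched place. A damped spring always pushes it out, 6 N (home) to 4 N (out). Going in, the catch adds up to 5 N over a few mm, then the force drops. The worn catch has play: it clicks only 1 to 13 mm deeper than 0, a depth that differs each time and cannot be seen; on letting go the tray comes back to 0.
- tray_front (a point): Centre of the outer face of the tray's light wooden front: 156 mm wide, 46 mm high (6 to 52 mm above the bench), 26 mm thick, plain, no handle; push it in here. When latched it stands 28 mm ahead of the box's face. Frame as the box's: x points into the box. About 2 mm past the click a stiff stop ends the travel (some 15 N per mm); over 22 N on the tray harms it.
- tray_well (a point): Centre of the floor of the round well in the tray's black pad: 42 mm diameter, 10 mm deep; floor 10 mm, pad top 20 mm above the bench. 58 mm behind the outer face of the wooden front; 36 mm in front of the box's face when the tray is out. Pad 80 by 100 mm; flat rings lie 2 mm proud of it at both sides. The box's ceiling is 56 mm above the bench. Moves with the tray.
- release_top (a point): Centre of the top of the red round key, 28 mm diameter, standing 10 mm proud of the box roof (74 mm above the bench), 45 mm behind the box's front face and 62 mm to its -y side. Press it straight down.
- release (a joint): How far the red key is down, in m: 0 up, 0.008 fully down. Sprung: 2.5 N to start, 6.5 N at the bottom, plus a little catch friction; the tray is let go at about 0.005. It also dips by itself as the tray passes the catch on the way in and springs back up at the click. More than 20 N on it harms it.
- gem_jar: Small upright glass jar with a blue lid and a red stone inside: a cylinder 36 mm in diameter, 38 mm high, about 60 g. Origin: centre of its underside. Stands loose on the bench, to the left or the right of the box.
- flux_pot: White pot with a brass cap, 44 mm in diameter, 55 mm high; loose bystander. Origin: centre of its underside.
- file_tumbler: Glass tumbler with files and brushes, 72 mm in diameter, up to 180 mm high; loose bystander. Origin: centre of its underside.
- polish_tin: Flat yellow tin, 64 mm in diameter, 30 mm high; loose bystander. Origin: centre of its underside.
Not all that is in view belongs to the job. There is more than one size of the gem_jar; the one meant has the size given above.

How it is judged:
By the outcome, as a careful person would: the job done as asked, in the order asked, and still so for the second after the job is handed in, with the robot touching nothing.
It also fails if it takes over 70 s, if anything falls off the work surface, if the arm or the gripper's body presses on something with over 40 N, if the wrist force passes 120 N, or if a joint passes its speed limit or range.

### The arm

A 6-joint arm with a two-finger parallel gripper is mounted at the origin on the work surface. World frame = base frame: x ahead of the robot, y to its left, z up, the work surface at z = 0. Lengths are in m, angles in degrees, forces in N, time in s.
With the tool pointing down it reaches from about 0.4 to 0.825 m from the base axis. Payload 7 kg.
Tool frame: the origin (TCP) lies between the finger pads; the fingertips stand 19 mm ahead of it and the grasp point (between the pads) is the TCP (r.finger_overhang is the distance from the TCP to the fingertips, in m); z points along the fingers, y is the direction in which the jaws open and shut (so a half turn about z gives the same grasp; the last joint's range is limited). The gripper opens to 88 mm and grips with 3 to 60 N. Pads are 19 mm wide; open, the fingers measure 130 mm over their backs; the gripper's body (78 mm by 193 mm) begins 47 mm behind the grasp point.
Start: joints at [83.715, 20.546, 0.682, 0, -70.136, -16.507], TCP at [0.261, 0.622, 0.246] pointing down, gripper open.
Joint ranges: [-176.03, 176.03], [-82.01, 121.73], [-58.28, 71.71], [-173.87, 95.51], [-174.79, -0.11], [-173.66, 173.66]. Speed limits (degrees/s): [136.94, 136.94, 172.46, 180, 180, 180].

### API

Orientations are given as [roll, pitch, yaw] about the fixed x, y, z axes, in that order (R = Rz(yaw) Ry(pitch) Rx(roll)).
In Python, from plant import r, optics gives the robot as it stands. The module is installed in compiled form; this text tells all that it offers.
- The arm moves only by the tool step_arm, never from a script. Its argument "increments" is a list of rows, each an object of numbers: "tx", "ty", "tz": the shift along the world's x, y, z in mm; "ax", "ay", "az": the turn, a rotation vector about the world's x, y, z in degrees; "claw": the gripper command: -1 is shut, 1 is fully open, values between are in proportion. In form: [{"tx": .., "ty": .., "tz": .., "ax": .., "ay": .., "az": .., "claw": ..}, ...]. A call has 1 to 12 rows; each row shifts and turns the commanded pose from where the row before left it; what a row does not reach is not made up. A row lasts 1/10 s, in which the tool goes at most 50 mm and 8.59 degrees, less where a joint would pass 70% of its speed; a pose out of reach is approached as far as the arm can. A call with a gripper value outside its range is refused whole. The fingers move at their own pace and stop on an object; "newtons" is the grip in N (left out, the last holds). Time passes only in rows, so rows that do not move let the fingers close. It gives the time, the measured TCP pose, the force and the opening at its end, in the units of the state.
- r.get_state(): the state, without advancing time (a new reading comes with each control period).
- optics.capture(name): name is "side" or "top" or "wrist"; returns a dict with "image" (384x512x3 uint8, blue, green, red), "depth" (384x512 float32, m along the optical axis (not along the pixel's ray), 0 where there is no reading), "fx", "fy", "cx", "cy" (pixels), "R" (3x3) and "t" (3): a world point X has camera coordinates R X + t. Camera axes: x right, y down, z forward; pixel columns grow to the right and rows downward; lengths in m; the calibration is good to about 2 mm. A picture is of the moment at which its call begins.
- r.close_job(): hands the job in, once; it reports no verdict.
The state is a dict: "time_s": time; "joints": joint angles; "qd": joint speeds; "joint_torque": joint torques, N m; "tcp_pos": TCP position; "eef_rot": TCP orientation; "contact_force": force on the tool from outside, world axes, zero at the start; "moment": the same for the moment, N m; "gripper_width": finger opening in m.
Only numpy, scipy, OpenCV 4.12 (cv2) and the standard library are available. Lean on these libraries where they do the work, as an engineer would, in place of code of your own. Each camera call takes 0.05 s, during which the arm holds its last target. There are 200 camera calls.

## Working session

There is one attempt and no reset: what is moved stays moved. The work goes in short steps, Python scripts to look and compute and a tool call to move; the robot and the scene stay as the last step left them, time stands still between calls to the robot, and variables do not carry over. Pictures are saved under pics/ and viewed, about 8 in all and at most 12, crops included, and the job is handed in when it is done.

Besides the shell and the picture viewer there is one more tool, called after "Request:" as a command line: name --argument value ..., lists and objects as JSON in quotes. step_arm: Moves the arm, as the interface text tells. Its arguments: {"type":"object","properties":{"increments":{"type":"array","items":{"type":"object","properties":{"tx":{"type":"number"},"ty":{"type":"number"},"tz":{"type":"number"},"ax":{"type":"number"},"ay":{"type":"number"},"az":{"type":"number"},"claw":{"type":"number"}}}},"newtons":{"type":"number"}},"required":["increments"]}

```bash
mkdir -p pics
cat > h.py <<'E'
import numpy as np, cv2
from plant import r, optics
def cap(n,save=None):
    c=optics.capture(n)
    if save: cv2.imwrite('pics/'+save,c['image'])
    return c
def pts(c):
    d=c['depth'];v,u=np.mgrid[:d.shape[0],:d.shape[1]]
    P=np.stack([(u-c['cx'])/c['fx']*d,(v-c['cy'])/c['fy']*d,d],-1)
    W=(P-c['t'])@c['R']; W[d==0]=np.nan
    return W
def ray(c,u,v,z):
    d=np.array([(u-c['cx'])/c['fx'],(v-c['cy'])/c['fy'],1.])@c['R']; o=-c['R'].T@c['t']
    return o+d*(z-o[2])/d[2]
E
python3 - <<'E'
from h import *
a=cap('top','top0.png');b=cap('side','side0.png')
np.savez('c0.npz',**{k+n:v for k,c in (('a',a),('b',b)) for n,v in c.items()})
for c in(a,b): print(-c['R'].T@c['t'],c['R'][2],c['fx'])
s=r.get_state();print(s)
cv2.imwrite('pics/both0.png',cv2.resize(np.hstack([a['image'],b['image']]),(800,300)))
E
```

```text
[0.35391726 0.04239115 1.16026249] [ 2.02501530e-01  6.76569706e-04 -9.79281712e-01] 385.34923991550187
[0.38642843 0.87175935 0.78942919] [ 0.15594884 -0.7411546  -0.65297   ] 378.79108518292117
{'time_s': 0.1, 'joints': array([ 8.37160337e+01,  2.05850368e+01,  6.40979099e-01, -2.07526384e-02,
       -7.01364338e+01, -1.65070273e+01]), 'qd': array([-0.13066767, -0.07462637,  0.20150318,  0.13571925,  0.01790699,
        0.09458381]), 'joint_torque': array([-1.07988468e-03, -5.84162164e+01,  2.93750489e+01,  7.01557875e+00,
        1.01015886e-02, -5.26879387e-05]), 'tcp_pos': array([0.26132103, 0.62192243, 0.24474764]), 'eef_rot': array([ 1.79917282e+02, -4.16662466e-03, -2.27980557e+01]), 'contact_force': array([-0.5129963 ,  0.16504883, -0.60018662]), 'moment': array([-0.02996846, -0.0419414 , -0.03488499]), 'gripper_width': 0.08751315461400985}
```

View pics/top0.png

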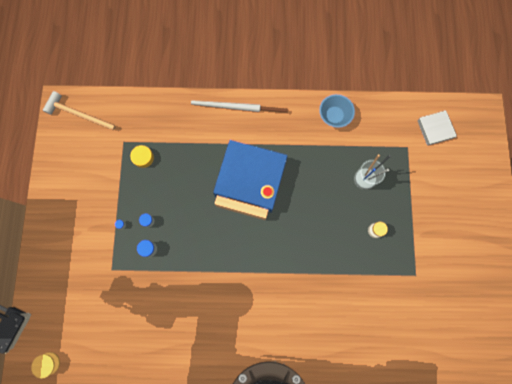

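View pics/side0.png

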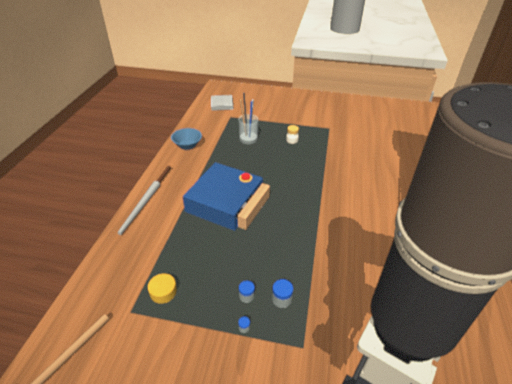

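The top view shows the box at about (251,178), its red key at (267,191) and the wooden front at (242,205). There are three blue-lidded jars at top pixels (119,224), (146,220) and (145,248), which appear in the side view at (244,324), (247,291) and (283,292). I'll measure their lids to find the 36 x 38 mm one.

Run:
```python
from h import *
z=np.load('c0.npz')
A={k[1:]:z[k] for k in z.files if k[0]=='a'};B={k[1:]:z[k] for k in z.files if k[0]=='b'}
for n,c in(('top',A),('side',B)):
    W=pts(c);hsv=cv2.cvtColor(c['image'],cv2.COLOR_BGR2HSV)
    for col,lo,hi in(('blue',(100,150,60),(130,255,255)),('red',(0,190,120),(6,255,255)),('yellow',(22,150,120),(32,255,255)),('wood',(8,60,150),(22,190,255))):
        m=cv2.inRange(hsv,lo,hi)
        N,L,S,C=cv2.connectedComponentsWithStats(m)
        for i in range(1,N):
            if not 20<S[i,4]<6000: continue
            w=W[L==i];zt=np.nanpercentile(w[:,2],90)
            if not .01<zt<.25 : continue
            q=w[np.abs(w[:,2]-np.nanmedian(w[:,2]))<.006] if col!='blue' else w[np.abs(w[:,2]-zt)<.006]
            if len(q)<5: continue
            (cx,cy),(sa,sb),an=cv2.minAreaRect((q[:,:2]*1000).astype(np.float32))
            print(n,col,C[i].round(),S[i,4],'ztop %.1f'%(zt*1000),'med',(np.nanmedian(q,0)*1000).round(1),'rect',round(cx,1),round(cy,1),round(sa,1),round(sb,1),round(an,1))
crop=np.hstack([cv2.resize(A['image'][200:270,100:175],(400,373),interpolation=2),cv2.resize(B['image'][270:340,225:300],(400,373),interpolation=2)])
cv2.imwrite('pics/crop0.png',crop)
```

```text
top blue [249. 173.] 3089 ztop 66.9 med [647.9  67.7  64.2] rect 645.2 63.0 176.5 168.0 75.4
top blue [145. 219.] 123 ztop 40.3 med [507.3 368.   37.9] rect 507.3 368.6 33.4 33.6 65.3
top blue [119. 224.] 52 ztop 28.7 med [494.6 447.6  25.9] rect 496.1 447.6 21.4 20.5 4.6
top blue [145. 248.] 212 ztop 51.5 med [423.7 359.8  49.1] rect 424.8 360.2 43.9 44.5 8.1
top red [267. 191.] 39 ztop 76.6 med [591.9  13.1  73.5] rect 591.8 11.7 18.6 20.3 0.2
top yellow [140. 155.] 328 ztop 32.7 med [706.9 400.   30. ] rect 707.2 399.6 59.1 61.8 5.2
top wood [148. 155.] 28 ztop 30.3 med [690.5 373.7  27.2] rect 696.6 376.7 11.0 49.0 69.6
top wood [268. 191.] 56 ztop 75.7 med [593.5   4.5  66.8] rect 593.0 10.4 29.9 33.2 75.7
top wood [241. 207.] 522 ztop 54.4 med [547.8  87.8  51.9] rect 548.5 88.3 155.3 26.8 75.2
top wood [378. 228.] 43 ztop 55.7 med [ 490.  -296.    46.2] rect 488.7 -298.4 32.3 8.6 7.7
side blue [219. 193.] 1911 ztop 65.8 med [652.9  80.3  64.2] rect 646.4 66.8 178.2 168.1 75.3
side blue [282. 289.] 322 ztop 50.8 med [424.5 364.5  49.1] rect 425.2 363.2 44.0 45.2 70.4
side blue [246. 288.] 184 ztop 39.8 med [508.3 372.8  38.4] rect 508.4 371.8 32.6 36.8 13.4
side blue [244. 322.] 104 ztop 28.1 med [495.4 451.5  26.4] rect 494.8 451.2 21.9 25.8 13.1
side red [245. 176.] 32 ztop 75.9 med [591.2  17.4  74.2] rect 592.4 16.4 20.3 21.2 22.0
side yellow [161. 285.] 443 ztop 32.0 med [706.9 403.4  30.3] rect 707.3 401.9 58.7 60.4 43.5
side wood [245. 179.] 46 ztop 71.8 med [589.6  22.9  67.1] rect 593.5 16.2 37.2 34.5 9.6
side wood [251. 205.] 478 ztop 53.6 med [550.5  99.6  51.9] rect 549.9 91.1 157.9 27.3 75.3
side wood [162. 292.] 237 ztop 30.6 med [694.2 428.7  20.9] rect 697.9 416.1 63.3 32.3 34.1
```

View pics/crop0.png

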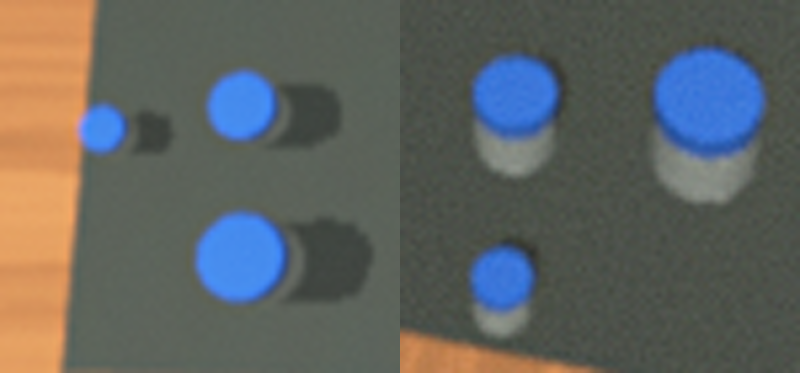

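Of the three candidates, the lid at (119,224) is about 22 mm wide and 27 mm high. The one at (145,248) is about 44 mm wide and 50 mm high. The one at (146,220) is about 35 mm wide and 38 mm high, which matches the description, and the crop agrees: medium size, at upper centre in the top half.

All measurements fit a box yaw of -14.7° with its centre at (646, 64). That puts the key at (591.5, 14.5), the jar at (508, 370) and the well, with the tray out, at (529, 95). Next I move over the key with the jaws shut.

Request:
step_arm --increments '[{"tx": 22, "ty": -40.5, "az": 0.675, "claw": -1}, {"tx": 22, "ty": -40.5, "az": 0.675}, {"tx": 22, "ty": -40.5, "az": 0.675}, {"tx": 22, "ty": -40.5, "az": 0.675}, {"tx": 22, "ty": -40.5, "az": 0.675}, {"tx": 22, "ty": -40.5, "az": 0.675}, {"tx": 22, "ty": -40.5, "az": 0.675}, {"tx": 22, "ty": -40.5, "az": 0.675}, {"tx": 22, "ty": -40.5, "az": 0.675}, {"tx": 22, "ty": -40.5, "az": 0.675}, {"tx": 22, "ty": -40.5, "az": 0.675}, {"tx": 22, "ty": -40.5, "az": 0.675}]' --newtons 8

```text
$.increments[0]: bad value
```

Request:
step_arm --increments '[{"tx": 22, "ty": -40.5}, {"tx": 22, "ty": -40.5}, {"tx": 22, "ty": -40.5}, {"tz": -35}, {"tz": -35}, {"tz": -35}, {"tz": -25}, {"tz": -10}, {}, {}]'

```text
$.increments[0]: bad value
```

The rows probably need every key, so I'll try a full row.

Request:
step_arm --increments '[{"tx": 22, "ty": -40.5, "tz": 0, "ax": 0, "ay": 0, "az": 0.675, "claw": -1}]' --newtons 8

```text
time_s: 0.2
tcp_pos: [0.282, 0.584, 0.2437]
eef_rot: [179.9, -0.0, -21.9]
contact_force: [1.4, -1.3, -0.4]
gripper_width: 0.0839
```

Request:
step_arm --increments '[{"tx": 22, "ty": -40.5, "tz": 0, "ax": 0, "ay": 0, "az": 0.675, "claw": -1}, {"tx": 22, "ty": -40.5, "tz": 0, "ax": 0, "ay": 0, "az": 0.675, "claw": -1}, {"tx": 22, "ty": -40.5, "tz": 0, "ax": 0, "ay": 0, "az": 0.675, "claw": -1}, {"tx": 22, "ty": -40.5, "tz": 0, "ax": 0, "ay": 0, "az": 0.675, "claw": -1}, {"tx": 22, "ty": -40.5, "tz": 0, "ax": 0, "ay": 0, "az": 0.675, "claw": -1}, {"tx": 22, "ty": -40.5, "tz": 0, "ax": 0, "ay": 0, "az": 0.675, "claw": -1}, {"tx": 22, "ty": -40.5, "tz": 0, "ax": 0, "ay": 0, "az": 0.675, "claw": -1}, {"tx": 22, "ty": -40.5, "tz": 0, "ax": 0, "ay": 0, "az": 0.675, "claw": -1}, {"tx": 22, "ty": -40.5, "tz": 0, "ax": 0, "ay": 0, "az": 0.675, "claw": -1}, {"tx": 22, "ty": -40.5, "tz": 0, "ax": 0, "ay": 0, "az": 0.675, "claw": -1}, {"tx": 22, "ty": -40.5, "tz": 0, "ax": 0, "ay": 0, "az": 0.675, "claw": -1}, {"tx": 22, "ty": -40.5, "tz": 0, "ax": 0, "ay": 0, "az": 0, "claw": -1}]'

```text
time_s: 1.4
tcp_pos: [0.5479, 0.094, 0.2455]
eef_rot: [-180.0, 0.0, -14.7]
contact_force: [0.7, 0.4, 0.3]
gripper_width: 0.0004
```

Request:
step_arm --increments '[{"tx": 22, "ty": -40.5, "tz": 0, "ax": 0, "ay": 0, "az": 0, "claw": -1}, {"tx": 22, "ty": -40.5, "tz": 0, "ax": 0, "ay": 0, "az": 0, "claw": -1}, {"tx": 0, "ty": 0, "tz": -35, "ax": 0, "ay": 0, "az": 0, "claw": -1}, {"tx": 0, "ty": 0, "tz": -35, "ax": 0, "ay": 0, "az": 0, "claw": -1}, {"tx": 0, "ty": 0, "tz": -35, "ax": 0, "ay": 0, "az": 0, "claw": -1}, {"tx": 0, "ty": 0, "tz": -25, "ax": 0, "ay": 0, "az": 0, "claw": -1}, {"tx": 0, "ty": 0, "tz": -10, "ax": 0, "ay": 0, "az": 0, "claw": -1}, {"tx": 0, "ty": 0, "tz": 0, "ax": 0, "ay": 0, "az": 0, "claw": -1}, {"tx": 0, "ty": 0, "tz": 0, "ax": 0, "ay": 0, "az": 0, "claw": -1}]'

```text
time_s: 2.3
tcp_pos: [0.5922, 0.015, 0.1066]
eef_rot: [-180.0, -0.1, -14.7]
contact_force: [0.0, 0.5, -0.0]
gripper_width: 0.0003
```

Request:
step_arm --increments '[{"tx": 0, "ty": 0, "tz": -8, "ax": 0, "ay": 0, "az": 0, "claw": -1}, {"tx": 0, "ty": 0, "tz": -3, "ax": 0, "ay": 0, "az": 0, "claw": -1}, {"tx": 0, "ty": 0, "tz": -1.5, "ax": 0, "ay": 0, "az": 0, "claw": -1}, {"tx": 0, "ty": 0, "tz": -1, "ax": 0, "ay": 0, "az": 0, "claw": -1}, {"tx": 0, "ty": 0, "tz": -1, "ax": 0, "ay": 0, "az": 0, "claw": -1}, {"tx": 0, "ty": 0, "tz": 0, "ax": 0, "ay": 0, "az": 0, "claw": -1}]'

```text
time_s: 2.9
tcp_pos: [0.5915, 0.0148, 0.0913]
eef_rot: [-180.0, -0.0, -14.7]
contact_force: [-1.3, -0.4, 2.5]
gripper_width: 0.0008
```

Request:
step_arm --increments '[{"tx": 0, "ty": 0, "tz": -1, "ax": 0, "ay": 0, "az": 0, "claw": -1}, {"tx": 0, "ty": 0, "tz": -1, "ax": 0, "ay": 0, "az": 0, "claw": -1}, {"tx": 0, "ty": 0, "tz": 0, "ax": 0, "ay": 0, "az": 0, "claw": -1}]'

```text
time_s: 3.2
tcp_pos: [0.5915, 0.0148, 0.0891]
eef_rot: [180.0, -0.0, -14.7]
contact_force: [-2.3, 0.9, 3.1]
gripper_width: 0.0006
```

Request:
step_arm --increments '[{"tx": 0, "ty": 0, "tz": -1, "ax": 0, "ay": 0, "az": 0, "claw": -1}, {"tx": 0, "ty": 0, "tz": -1, "ax": 0, "ay": 0, "az": 0, "claw": -1}, {"tx": 0, "ty": 0, "tz": -0.5, "ax": 0, "ay": 0, "az": 0, "claw": -1}, {"tx": 0, "ty": 0, "tz": 0, "ax": 0, "ay": 0, "az": 0, "claw": -1}]'

```text
time_s: 3.6
tcp_pos: [0.5917, 0.0147, 0.0867]
eef_rot: [-180.0, -0.0, -14.7]
contact_force: [-1.0, -1.0, 5.4]
gripper_width: 0.0003
```

```bash
cat >> h.py <<'E'
def wood(c):
    # light wooden front's top face (z 46..58 mm): rect in mm
    W=pts(c)*1000;m=cv2.inRange(cv2.cvtColor(c['image'],cv2.COLOR_BGR2HSV),(8,60,120),(22,190,255))>0
    m&=(abs(W[...,2]-52)<5)&(W[...,0]>420)&(W[...,0]<620)&(abs(W[...,1]-85)<110)
    return cv2.minAreaRect(W[m][:,:2].astype(np.float32)),m.sum()
E
python3 - <<'E'
from h import *
print(wood(cap('top')),wood(cap('side')),r.get_state()['contact_force'],r.get_state()['tcp_pos'])
E
```

```text
(((484.8896484375, 103.39678955078125), (152.11880493164062, 25.88676643371582), 75.50543975830078), np.int64(196)) (((486.47637939453125, 107.14808654785156), (155.50450134277344, 26.527790069580078), 75.3712387084961), np.int64(381)) [-0.8238647  -0.446883    5.70530163] [0.59171337 0.0146953  0.08670879]
```

The tray popped out 66 mm at a key force of 5.5 N. The well measures at about (529, 94.5). Now I lift off and go above the jar.

Request:
step_arm --increments '[{"tx": 0, "ty": 0, "tz": 10, "ax": 0, "ay": 0, "az": 0, "claw": -1}, {"tx": 0, "ty": 0, "tz": 40, "ax": 0, "ay": 0, "az": 0, "claw": 0.3}, {"tx": -10.5, "ty": 44.4, "tz": 10, "ax": 0, "ay": 0, "az": 0, "claw": 0.3}, {"tx": -10.5, "ty": 44.4, "tz": 10, "ax": 0, "ay": 0, "az": 0, "claw": 0.3}, {"tx": -10.5, "ty": 44.4, "tz": 0, "ax": 0, "ay": 0, "az": 0, "claw": 0.3}, {"tx": -10.5, "ty": 44.4, "tz": 0, "ax": 0, "ay": 0, "az": 0, "claw": 0.3}, {"tx": -10.5, "ty": 44.4, "tz": 0, "ax": 0, "ay": 0, "az": 0, "claw": 0.3}, {"tx": -10.5, "ty": 44.4, "tz": 0, "ax": 0, "ay": 0, "az": 0, "claw": 0.3}, {"tx": -10.5, "ty": 44.4, "tz": 0, "ax": 0, "ay": 0, "az": 0, "claw": 0.3}, {"tx": -10.5, "ty": 44.4, "tz": 0, "ax": 0, "ay": 0, "az": 0, "claw": 0.3}, {"tx": 0, "ty": 0, "tz": 0, "ax": 0, "ay": 0, "az": 0, "claw": 0.3}, {"tx": 0, "ty": 0, "tz": 0, "ax": 0, "ay": 0, "az": 0, "claw": 0.3}]'

```text
time_s: 4.9
tcp_pos: [0.5067, 0.3709, 0.1562]
eef_rot: [180.0, 0.0, -14.6]
contact_force: [0.7, -1.4, -0.6]
gripper_width: 0.0568
```

Run:
```python
from h import *
c=cap('wrist','w1.png');W=pts(c)*1000
s=r.get_state();print(s['tcp_pos'],s['eef_rot'],s['gripper_width'])
m=cv2.inRange(cv2.cvtColor(c['image'],cv2.COLOR_BGR2HSV),(100,150,60),(130,255,255))
N,L,S,C=cv2.connectedComponentsWithStats(m)
for i in range(1,N):
    if S[i,4]>100:
        w=W[L==i];zt=np.nanpercentile(w[:,2],80);k=(L==i)&(abs(W[...,2]-zt)<3)
        v,u=np.nonzero(L==i);(a,b),R=cv2.minEnclosingCircle(W[k][:,:2].astype(np.float32))
        print(C[i],S[i],round(zt,1),a,b,2*R,ray(c,*C[i],zt/1000)*1000)
```

```text
[0.50701472 0.36990731 0.15627724] [ 1.79954478e+02  3.43646371e-02 -1.46524952e+01] 0.05697895674770269
[259.23015873 175.5952381 ] [238 168  37  35 126] 39.1 508.5252685546875 370.06951904296875 35.468685150146484 [518.8575974  363.52664937  39.13323497]
[279.81818182 251.36868687] [263 244  40  24 198] 48.9 436.5635070800781 362.2386474609375 38.52094650268555 [446.43961445 362.57410297  48.910378  ]
```

The jar is confirmed at (508.4, 370.1). I'll descend to TCP z of about 34, so the fingertips stay 15 mm above the jar's base, and grip lightly.

Request:
step_arm --increments '[{"tx": 1.4, "ty": 0, "tz": -40, "ax": 0, "ay": 0, "az": 0, "claw": 0.3}, {"tx": 0, "ty": 0, "tz": -40, "ax": 0, "ay": 0, "az": 0, "claw": 0.3}, {"tx": 0, "ty": 0, "tz": -30, "ax": 0, "ay": 0, "az": 0, "claw": 0.3}, {"tx": 0, "ty": 0, "tz": -12, "ax": 0, "ay": 0, "az": 0, "claw": 0.3}, {"tx": 0, "ty": 0, "tz": 0, "ax": 0, "ay": 0, "az": 0, "claw": 0.3}, {"tx": 0, "ty": 0, "tz": 0, "ax": 0, "ay": 0, "az": 0, "claw": 0.3}]'

```text
time_s: 5.55
tcp_pos: [0.5098, 0.3701, 0.0359]
eef_rot: [-179.9, -0.1, -14.7]
contact_force: [0.2, -0.2, -0.1]
gripper_width: 0.0566
```

Request:
step_arm --increments '[{"tx": 0, "ty": 0, "tz": 0, "ax": 0, "ay": 0, "az": 0, "claw": -1}, {"tx": 0, "ty": 0, "tz": 0, "ax": 0, "ay": 0, "az": 0, "claw": -1}, {"tx": 0, "ty": 0, "tz": 0, "ax": 0, "ay": 0, "az": 0, "claw": -1}, {"tx": 0, "ty": 0, "tz": 0, "ax": 0, "ay": 0, "az": 0, "claw": -1}, {"tx": 0, "ty": 0, "tz": 0, "ax": 0, "ay": 0, "az": 0, "claw": -1}, {"tx": 0, "ty": 0, "tz": 0, "ax": 0, "ay": 0, "az": 0, "claw": -1}]' --newtons 8

```text
time_s: 6.15
tcp_pos: [0.5092, 0.3704, 0.0355]
eef_rot: [-179.9, -0.0, -14.7]
contact_force: [-1.2, -1.5, 5.7]
gripper_width: 0.0357
```

Request:
step_arm --increments '[{"tx": 0, "ty": 0, "tz": 5, "ax": 0, "ay": 0, "az": 0, "claw": -1}, {"tx": 0, "ty": 0, "tz": 15, "ax": 0, "ay": 0, "az": 0, "claw": -1}, {"tx": 0, "ty": 0, "tz": 30, "ax": 0, "ay": 0, "az": 0, "claw": -1}, {"tx": 0, "ty": 0, "tz": 40, "ax": 0, "ay": 0, "az": 0, "claw": -1}, {"tx": 0, "ty": 0, "tz": 0, "ax": 0, "ay": 0, "az": 0, "claw": -1}, {"tx": 0, "ty": 0, "tz": 0, "ax": 0, "ay": 0, "az": 0, "claw": -1}]'

```text
time_s: 6.75
tcp_pos: [0.5091, 0.3705, 0.1259]
eef_rot: [-179.9, -0.0, -14.7]
contact_force: [-0.5, 0.5, -1.3]
gripper_width: 0.0359
```

Run:
```python
from h import *
s=r.get_state();print(s['tcp_pos'],s['eef_rot'],s['gripper_width'],s['contact_force'])
b=cap('side');a=cap('top');w=cap('wrist')
for n,c in (('side',b),('top',a),('wrist',w)):
    W=pts(c)*1000;m=cv2.inRange(cv2.cvtColor(c['image'],cv2.COLOR_BGR2HSV),(100,150,60),(130,255,255))
    N,L,S,C=cv2.connectedComponentsWithStats(m)
    for i in range(1,N):
        if 20<S[i,4]<800: print(n,C[i].round(),S[i,4],np.nanmedian(W[L==i],0).round(1),np.nanpercentile(W[L==i][:,2],90).round(1))
u,v=246,265
print((b['R']@s['tcp_pos']+b['t']))
p=b['R']@s['tcp_pos']+b['t'];u=int(p[0]/p[2]*b['fx']+b['cx']);v=int(p[1]/p[2]*b['fy']+b['cy']);print(u,v)
k=b['image'][max(0,v-50):v+50,max(0,u-50):u+50]
cv2.imwrite('pics/grasp.png',np.hstack([cv2.resize(k,(400,400),interpolation=2),cv2.resize(w['image'],(400,400))]))
```

```text
[0.50914568 0.37047435 0.12593073] [-1.79856110e+02 -4.64427857e-02 -1.46930604e+01] 0.03588345780854786 [-0.54341708  0.47806929 -1.32952333]
side [282. 289.] 321 [424.7 364.5  49. ] 50.6
side [244. 322.] 104 [495.6 450.2  26.5] 27.9
top [119. 225.] 38 [491.5 446.3  25.2] 28.4
top [145. 248.] 212 [424.  360.1  49.1] 51.6
wrist [272. 233.] 35 [518.6 356.2 118.6] 120.2
[-0.01782592  0.16561347  0.82391189]
245 263
```

View pics/grasp.png

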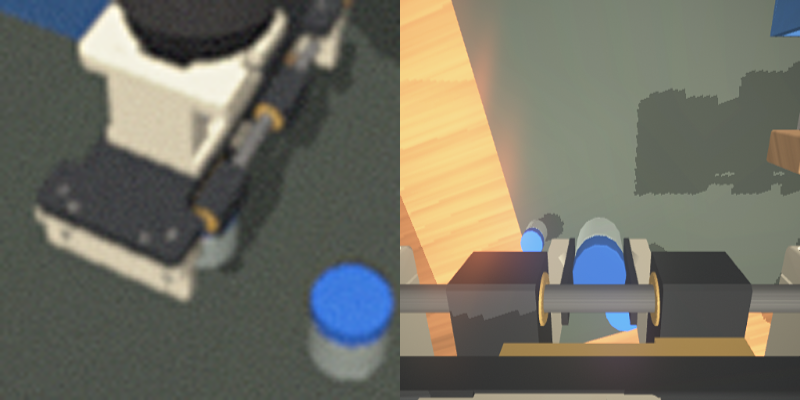

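The left half (side view) shows the jar hanging upright in the jaws at about (210,240). The wrist half shows its lid between the pads at about (600,260). Now I carry it over the well.

Request:
step_arm --increments '[{"tx": 2.9, "ty": -20, "tz": 0, "ax": 0, "ay": 0, "az": 0, "claw": -1}, {"tx": 2.9, "ty": -40, "tz": 0, "ax": 0, "ay": 0, "az": 0, "claw": -1}, {"tx": 2.9, "ty": -45, "tz": 0, "ax": 0, "ay": 0, "az": 0, "claw": -1}, {"tx": 2.9, "ty": -45, "tz": 0, "ax": 0, "ay": 0, "az": 0, "claw": -1}, {"tx": 2.9, "ty": -45, "tz": 0, "ax": 0, "ay": 0, "az": 0, "claw": -1}, {"tx": 2.9, "ty": -40, "tz": 0, "ax": 0, "ay": 0, "az": 0, "claw": -1}, {"tx": 2.9, "ty": -25, "tz": 0, "ax": 0, "ay": 0, "az": 0, "claw": -1}, {"tx": 0, "ty": -15.8, "tz": 0, "ax": 0, "ay": 0, "az": 0, "claw": -1}, {"tx": 0, "ty": 0, "tz": -20, "ax": 0, "ay": 0, "az": 0, "claw": -1}, {"tx": 0, "ty": 0, "tz": -20, "ax": 0, "ay": 0, "az": 0, "claw": -1}, {"tx": 0, "ty": 0, "tz": 0, "ax": 0, "ay": 0, "az": 0, "claw": -1}, {"tx": 0, "ty": 0, "tz": 0, "ax": 0, "ay": 0, "az": 0, "claw": -1}]'

```text
time_s: 8.1
tcp_pos: [0.5289, 0.094, 0.0843]
eef_rot: [179.9, 0.1, -14.7]
contact_force: [0.2, 0.3, -0.5]
gripper_width: 0.0354
```

Run:
```python
from h import *
s=r.get_state();print(s['tcp_pos'],s['eef_rot'],s['gripper_width'],s['contact_force'])
b=cap('side');w=cap('wrist')
cv2.imwrite('pics/over.png',np.hstack([cv2.resize(b['image'][140:260,190:310],(400,400),interpolation=2),cv2.resize(w['image'][100:384,100:412],(400,364))[:,:] if 0 else cv2.resize(w['image'][:,64:448],(400,400))]))
print(wood(cap('top')),wood(b))
```

```text
[0.52893589 0.09404373 0.08432499] [ 1.79924135e+02  5.73853008e-02 -1.46619505e+01] 0.03543864052453153 [ 0.18657237  0.25688079 -0.49103608]
(((485.2430725097656, 104.68396759033203), (154.81431579589844, 26.215063095092773), 75.1384506225586), np.int64(214)) (((486.27191162109375, 106.84808349609375), (160.83749389648438, 27.348487854003906), 76.10980224609375), np.int64(385))
```

View pics/over.png

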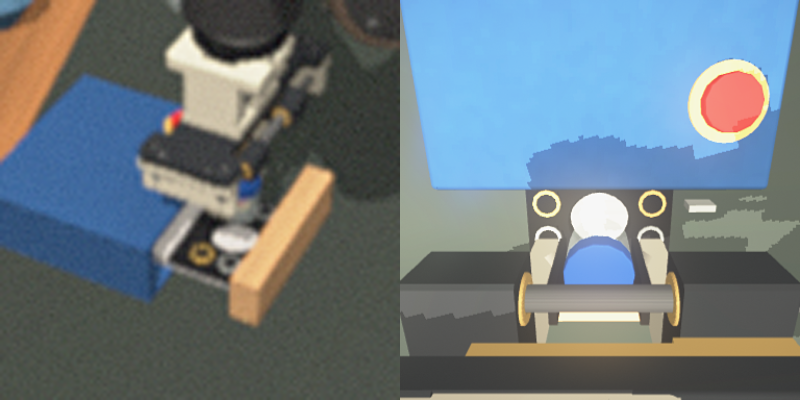

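The jar is over the tray, and the white well floor shows at (600,215) in the wrist half and (232,238) in the side half. The wood still gives the well at (529.3, 94.3), so I lower with a small correction.

Request:
step_arm --increments '[{"tx": 0.7, "ty": 0.4, "tz": -10, "ax": 0, "ay": 0, "az": 0, "claw": -1}, {"tx": 0, "ty": 0, "tz": -10, "ax": 0, "ay": 0, "az": 0, "claw": -1}, {"tx": 0, "ty": 0, "tz": -6, "ax": 0, "ay": 0, "az": 0, "claw": -1}, {"tx": 0, "ty": 0, "tz": -2, "ax": 0, "ay": 0, "az": 0, "claw": -1}, {"tx": 0, "ty": 0, "tz": -2, "ax": 0, "ay": 0, "az": 0, "claw": -1}, {"tx": 0, "ty": 0, "tz": -1, "ax": 0, "ay": 0, "az": 0, "claw": -1}, {"tx": 0, "ty": 0, "tz": 0, "ax": 0, "ay": 0, "az": 0, "claw": -1}]'

```text
time_s: 8.95
tcp_pos: [0.53, 0.0946, 0.0536]
eef_rot: [-180.0, -0.0, -14.7]
contact_force: [-0.4, -0.6, -0.8]
gripper_width: 0.0361
```

No contact, so the jar base is now below the pad top at about 18 mm. I'll continue gently.

Request:
step_arm --increments '[{"tx": 0, "ty": 0, "tz": -2, "ax": 0, "ay": 0, "az": 0, "claw": -1}, {"tx": 0, "ty": 0, "tz": -2, "ax": 0, "ay": 0, "az": 0, "claw": -1}, {"tx": 0, "ty": 0, "tz": -1.5, "ax": 0, "ay": 0, "az": 0, "claw": -1}, {"tx": 0, "ty": 0, "tz": 0, "ax": 0, "ay": 0, "az": 0, "claw": -1}]'

```text
time_s: 9.35
tcp_pos: [0.5298, 0.0945, 0.0478]
eef_rot: [180.0, 0.0, -14.7]
contact_force: [0.2, 0.6, -0.9]
gripper_width: 0.0358
```

Request:
step_arm --increments '[{"tx": 0, "ty": 0, "tz": -1, "ax": 0, "ay": 0, "az": 0, "claw": -1}, {"tx": 0, "ty": 0, "tz": -0.6, "ax": 0, "ay": 0, "az": 0, "claw": -1}, {"tx": 0, "ty": 0, "tz": 0, "ax": 0, "ay": 0, "az": 0, "claw": -1}]'

```text
time_s: 9.65
tcp_pos: [0.5299, 0.0946, 0.0464]
eef_rot: [180.0, 0.0, -14.7]
contact_force: [-0.8, 0.5, -0.8]
gripper_width: 0.0353
```

Request:
step_arm --increments '[{"tx": 0, "ty": 0, "tz": -0.5, "ax": 0, "ay": 0, "az": 0, "claw": -1}, {"tx": 0, "ty": 0, "tz": -0.3, "ax": 0, "ay": 0, "az": 0, "claw": -1}, {"tx": 0, "ty": 0, "tz": 0, "ax": 0, "ay": 0, "az": 0, "claw": -1}]'

```text
time_s: 9.95
tcp_pos: [0.5299, 0.0946, 0.0456]
eef_rot: [-180.0, -0.0, -14.7]
contact_force: [-0.6, -0.2, -1.0]
gripper_width: 0.0355
```

Request:
step_arm --increments '[{"tx": 0, "ty": 0, "tz": -0.4, "ax": 0, "ay": 0, "az": 0, "claw": -1}, {"tx": 0, "ty": 0, "tz": -0.3, "ax": 0, "ay": 0, "az": 0, "claw": -1}, {"tx": 0, "ty": 0, "tz": 0, "ax": 0, "ay": 0, "az": 0, "claw": -1}]'

```text
time_s: 10.25
tcp_pos: [0.5299, 0.0946, 0.0455]
eef_rot: [-180.0, -0.0, -14.7]
contact_force: [-1.8, 0.0, 5.6]
gripper_width: 0.0356
```

Floor contact came exactly at the predicted height of 45.5. I'll ease off a hair and open the jaws a little.

Request:
step_arm --increments '[{"tx": 0, "ty": 0, "tz": 0.5, "ax": 0, "ay": 0, "az": 0, "claw": -1}, {"tx": 0, "ty": 0, "tz": 0, "ax": 0, "ay": 0, "az": 0, "claw": -0.1}, {"tx": 0, "ty": 0, "tz": 0, "ax": 0, "ay": 0, "az": 0, "claw": 0.15}, {"tx": 0, "ty": 0, "tz": 0, "ax": 0, "ay": 0, "az": 0, "claw": 0.15}, {"tx": 0, "ty": 0, "tz": 0, "ax": 0, "ay": 0, "az": 0, "claw": 0.15}, {"tx": 0, "ty": 0, "tz": 10, "ax": 0, "ay": 0, "az": 0, "claw": 0.15}, {"tx": 0, "ty": 0, "tz": 20, "ax": 0, "ay": 0, "az": 0, "claw": 0.15}, {"tx": 0, "ty": 0, "tz": 30, "ax": 0, "ay": 0, "az": 0, "claw": 0.15}, {"tx": 0, "ty": 0, "tz": 20, "ax": 0, "ay": 0, "az": 0, "claw": 0.15}, {"tx": -29, "ty": 7.6, "tz": 0, "ax": 0, "ay": 0, "az": 0, "claw": -1}, {"tx": -29, "ty": 7.6, "tz": 0, "ax": 0, "ay": 0, "az": 0, "claw": -1}, {"tx": -29, "ty": 7.6, "tz": 0, "ax": 0, "ay": 0, "az": 0, "claw": -1}]'

```text
time_s: 11.45
tcp_pos: [0.4421, 0.1174, 0.1262]
eef_rot: [-180.0, -0.0, -14.7]
contact_force: [0.4, 0.3, -0.8]
gripper_width: 0.0319
```

```bash
cat >> h.py <<'E'
def blobs(c,lo,hi,amax=800):
    W=pts(c)*1000;m=cv2.inRange(cv2.cvtColor(c['image'],cv2.COLOR_BGR2HSV),lo,hi)
    N,L,S,C=cv2.connectedComponentsWithStats(m)
    return [(C[i].round(),int(S[i,4]),np.nanmedian(W[L==i],0).round(1),np.nanpercentile(W[L==i][:,2],90).round(1)) for i in range(1,N) if 15<S[i,4]<amax]
BLUE=((100,150,60),(130,255,255));RED=((0,190,120),(6,255,255))
E
python3 - <<'E'
from h import *
s=r.get_state();print(s['tcp_pos'],s['gripper_width'],s['contact_force'])
b=cap('side');a=cap('top')
for c in (b,a): print(wood(c));[print(x) for x in blobs(c,*BLUE)]
cv2.imwrite('pics/placed.png',np.hstack([cv2.resize(b['image'][140:260,190:310],(400,400),interpolation=2),cv2.resize(a['image'][130:250,190:310],(400,400),interpolation=2)]))
E
```

```text
[0.44211239 0.11743579 0.12617822] 0.03186665662434203 [ 0.3703694   0.34272689 -0.76850578]
(((492.5409851074219, 127.75341796875), (116.17316436767578, 26.536508560180664), 75.5350112915039), np.int64(286))
(array([259., 191.]), 29, array([551.3,   7.7,   8.2]), np.float64(33.2))
(array([260., 204.]), 104, array([529.9,  96.9,  47.8]), np.float64(49.6))
(array([282., 289.]), 321, array([424.6, 364.4,  48.8]), np.float64(50.6))
(array([244., 322.]), 106, array([495.2, 450.7,  26.4]), np.float64(28.1))
(((476.30401611328125, 53.057865142822266), (48.38311767578125, 16.860851287841797), 76.71578216552734), np.int64(65))
(array([241., 212.]), 39, array([533.2,  86. ,  47.8]), np.float64(49.5))
(array([119., 224.]), 52, array([494.9, 448.4,  25.7]), np.float64(29.1))
(array([142., 244.]), 66, array([435.2, 369.1,  48.6]), np.float64(50.9))
```

View pics/placed.png

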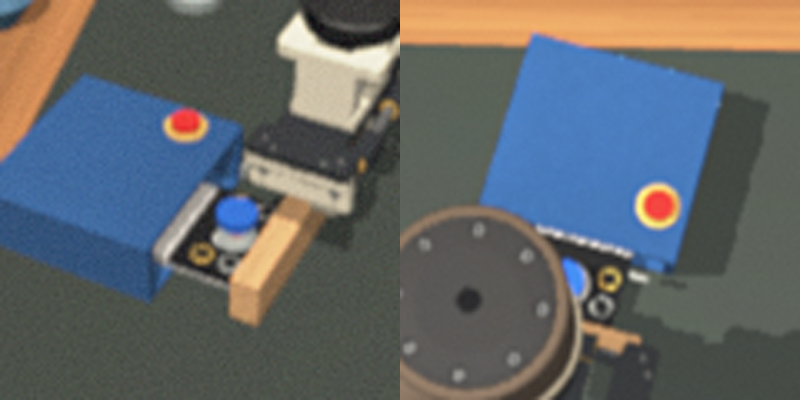

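The jar stands upright in the well, with its lid at (238,213) in the side half and a lid height of 48 mm as expected. Now I lower the closed fingers ahead of the wooden front and approach it.

Request:
step_arm --increments '[{"tx": 0, "ty": 0, "tz": -30, "ax": 0, "ay": 0, "az": 0, "claw": -1}, {"tx": 0, "ty": 0, "tz": -30, "ax": 0, "ay": 0, "az": 0, "claw": -1}, {"tx": 0, "ty": 0, "tz": -20, "ax": 0, "ay": 0, "az": 0, "claw": -1}, {"tx": 0, "ty": 0, "tz": -10, "ax": 0, "ay": 0, "az": 0, "claw": -1}, {"tx": 0, "ty": 0, "tz": 0, "ax": 0, "ay": 0, "az": 0, "claw": -1}, {"tx": 9.7, "ty": -2.5, "tz": 0, "ax": 0, "ay": 0, "az": 0, "claw": -1}, {"tx": 4.8, "ty": -1.3, "tz": 0, "ax": 0, "ay": 0, "az": 0, "claw": -1}, {"tx": 0, "ty": 0, "tz": 0, "ax": 0, "ay": 0, "az": 0, "claw": -1}, {"tx": 0, "ty": 0, "tz": 0, "ax": 0, "ay": 0, "az": 0, "claw": -1}]'

```text
time_s: 12.45
tcp_pos: [0.4578, 0.1136, 0.036]
eef_rot: [-180.0, -0.0, -14.7]
contact_force: [0.6, 0.6, 0.4]
gripper_width: 0.0007
```

Request:
step_arm --increments '[{"tx": 2, "ty": -0.5, "tz": 0, "ax": 0, "ay": 0, "az": 0, "claw": -1}, {"tx": 2, "ty": -0.5, "tz": 0, "ax": 0, "ay": 0, "az": 0, "claw": -1}, {"tx": 2, "ty": -0.5, "tz": 0, "ax": 0, "ay": 0, "az": 0, "claw": -1}, {"tx": 2, "ty": -0.5, "tz": 0, "ax": 0, "ay": 0, "az": 0, "claw": -1}, {"tx": 1, "ty": -0.3, "tz": 0, "ax": 0, "ay": 0, "az": 0, "claw": -1}, {"tx": 0, "ty": 0, "tz": 0, "ax": 0, "ay": 0, "az": 0, "claw": -1}]'

```text
time_s: 13.05
tcp_pos: [0.4663, 0.1112, 0.0354]
eef_rot: [180.0, 0.0, -14.7]
contact_force: [-4.4, 1.7, 3.6]
gripper_width: 0.0008
```

Contact at about 4.7 N, which is the spring. I'll push smoothly along the tray axis at 3 mm per row.

Request:
step_arm --increments '[{"tx": 1.45, "ty": -0.38, "tz": 0, "ax": 0, "ay": 0, "az": 0, "claw": -1}, {"tx": 2.9, "ty": -0.76, "tz": 0, "ax": 0, "ay": 0, "az": 0, "claw": -1}, {"tx": 2.9, "ty": -0.76, "tz": 0, "ax": 0, "ay": 0, "az": 0, "claw": -1}, {"tx": 2.9, "ty": -0.76, "tz": 0, "ax": 0, "ay": 0, "az": 0, "claw": -1}, {"tx": 2.9, "ty": -0.76, "tz": 0, "ax": 0, "ay": 0, "az": 0, "claw": -1}, {"tx": 2.9, "ty": -0.76, "tz": 0, "ax": 0, "ay": 0, "az": 0, "claw": -1}, {"tx": 2.9, "ty": -0.76, "tz": 0, "ax": 0, "ay": 0, "az": 0, "claw": -1}, {"tx": 2.9, "ty": -0.76, "tz": 0, "ax": 0, "ay": 0, "az": 0, "claw": -1}, {"tx": 2.9, "ty": -0.76, "tz": 0, "ax": 0, "ay": 0, "az": 0, "claw": -1}, {"tx": 2.9, "ty": -0.76, "tz": 0, "ax": 0, "ay": 0, "az": 0, "claw": -1}, {"tx": 1.45, "ty": -0.38, "tz": 0, "ax": 0, "ay": 0, "az": 0, "claw": -1}]'

```text
time_s: 14.15
tcp_pos: [0.4951, 0.1036, 0.0354]
eef_rot: [180.0, 0.0, -14.7]
contact_force: [-6.2, 3.6, 3.0]
gripper_width: 0.0005
```

Request:
step_arm --increments '[{"tx": 1.45, "ty": -0.38, "tz": 0, "ax": 0, "ay": 0, "az": 0, "claw": -1}, {"tx": 2.9, "ty": -0.76, "tz": 0, "ax": 0, "ay": 0, "az": 0, "claw": -1}, {"tx": 2.9, "ty": -0.76, "tz": 0, "ax": 0, "ay": 0, "az": 0, "claw": -1}, {"tx": 2.9, "ty": -0.76, "tz": 0, "ax": 0, "ay": 0, "az": 0, "claw": -1}, {"tx": 2.9, "ty": -0.76, "tz": 0, "ax": 0, "ay": 0, "az": 0, "claw": -1}, {"tx": 2.9, "ty": -0.76, "tz": 0, "ax": 0, "ay": 0, "az": 0, "claw": -1}, {"tx": 1.45, "ty": -0.38, "tz": 0, "ax": 0, "ay": 0, "az": 0, "claw": -1}, {"tx": 0, "ty": 0, "tz": 0, "ax": 0, "ay": 0, "az": 0, "claw": -1}]'

```text
time_s: 14.95
tcp_pos: [0.5125, 0.0991, 0.0353]
eef_rot: [180.0, 0.0, -14.7]
contact_force: [-5.1, 3.2, 3.3]
gripper_width: 0.0005
```

```bash
cat >> h.py <<'E'
EX=np.array([.9673,-.2538,0]);BC=np.array([.6459,.0643,0])
def rep():
    s=r.get_state();p=(s['tcp_pos']-BC)@EX*1000
    # tray 'out' implied if finger half-width is 9.5 mm
    print('t',s['time_s'],'boxx %.1f out~%.1f'%(p,-113-(p+9.5)),'F %.1f'%(-s['contact_force']@EX),s['contact_force'].round(1))
E
python3 - <<'E'
from h import *
rep()
b=cap('side');print(wood(b));print([x for x in blobs(b,*BLUE) if x[2][0]>500],[x for x in blobs(b,*RED)])
E
```

```text
t 14.95 boxx -137.9 out~15.4 F 5.7 [-5.1  3.2  3.3]
(((553.8682861328125, 161.7468719482422), (19.253528594970703, 25.399555206298828), 80.82624816894531), np.int64(55))
[(array([205., 216.]), 21, array([680.3, 149.6,  16.7]), np.float64(25.0))] []
```

Request:
step_arm --increments '[{"tx": 1.93, "ty": -0.51, "tz": 0, "ax": 0, "ay": 0, "az": 0, "claw": -1}, {"tx": 1.93, "ty": -0.51, "tz": 0, "ax": 0, "ay": 0, "az": 0, "claw": -1}, {"tx": 1.93, "ty": -0.51, "tz": 0, "ax": 0, "ay": 0, "az": 0, "claw": -1}, {"tx": 1.93, "ty": -0.51, "tz": 0, "ax": 0, "ay": 0, "az": 0, "claw": -1}, {"tx": 1.93, "ty": -0.51, "tz": 0, "ax": 0, "ay": 0, "az": 0, "claw": -1}, {"tx": 0, "ty": 0, "tz": 0, "ax": 0, "ay": 0, "az": 0, "claw": -1}]'

```text
time_s: 15.6
tcp_pos: [0.5218, 0.0966, 0.0353]
eef_rot: [180.0, 0.1, -14.7]
contact_force: [-5.3, 3.8, 3.8]
gripper_width: 0.0007
```

Request:
step_arm --increments '[{"tx": 0.97, "ty": -0.25, "tz": 0, "ax": 0, "ay": 0, "az": 0, "claw": -1}, {"tx": 0.97, "ty": -0.25, "tz": 0, "ax": 0, "ay": 0, "az": 0, "claw": -1}, {"tx": 0.97, "ty": -0.25, "tz": 0, "ax": 0, "ay": 0, "az": 0, "claw": -1}, {"tx": 0, "ty": 0, "tz": 0, "ax": 0, "ay": 0, "az": 0, "claw": -1}]'

```text
time_s: 16.0
tcp_pos: [0.5247, 0.0958, 0.0353]
eef_rot: [180.0, 0.1, -14.7]
contact_force: [-4.4, 3.1, 2.3]
gripper_width: 0.0003
```

Request:
step_arm --increments '[{"tx": 0.97, "ty": -0.25, "tz": 0, "ax": 0, "ay": 0, "az": 0, "claw": -1}, {"tx": 0, "ty": 0, "tz": 0, "ax": 0, "ay": 0, "az": 0, "claw": -1}]'

```text
time_s: 16.2
tcp_pos: [0.5257, 0.0956, 0.0353]
eef_rot: [180.0, 0.1, -14.7]
contact_force: [-4.8, 2.8, 3.6]
gripper_width: 0.0008
```

Request:
step_arm --increments '[{"tx": 0.97, "ty": -0.25, "tz": 0, "ax": 0, "ay": 0, "az": 0, "claw": -1}, {"tx": 0, "ty": 0, "tz": 0, "ax": 0, "ay": 0, "az": 0, "claw": -1}]'

```text
time_s: 16.4
tcp_pos: [0.5266, 0.0953, 0.0353]
eef_rot: [180.0, 0.1, -14.7]
contact_force: [-5.6, 3.7, 3.3]
gripper_width: 0.0005
```

Request:
step_arm --increments '[{"tx": 0.77, "ty": -0.2, "tz": 0, "ax": 0, "ay": 0, "az": 0, "claw": -1}, {"tx": 0, "ty": 0, "tz": 0, "ax": 0, "ay": 0, "az": 0, "claw": -1}]'

```text
time_s: 16.6
tcp_pos: [0.5274, 0.0951, 0.0353]
eef_rot: [180.0, 0.1, -14.7]
contact_force: [-4.9, 3.0, 2.9]
gripper_width: 0.0004
```

Request:
step_arm --increments '[{"tx": 0.77, "ty": -0.2, "tz": 0, "ax": 0, "ay": 0, "az": 0, "claw": -1}, {"tx": 0, "ty": 0, "tz": 0, "ax": 0, "ay": 0, "az": 0, "claw": -1}]'

```text
time_s: 16.8
tcp_pos: [0.5281, 0.0949, 0.0352]
eef_rot: [180.0, 0.1, -14.7]
contact_force: [-4.9, 3.7, 4.4]
gripper_width: 0.0004
```

Request:
step_arm --increments '[{"tx": 0.77, "ty": -0.2, "tz": 0, "ax": 0, "ay": 0, "az": 0, "claw": -1}, {"tx": 0, "ty": 0, "tz": 0, "ax": 0, "ay": 0, "az": 0, "claw": -1}]'

```text
time_s: 17.0
tcp_pos: [0.5289, 0.0947, 0.0353]
eef_rot: [180.0, 0.1, -14.7]
contact_force: [-5.0, 2.9, 3.2]
gripper_width: 0.0004
```

Request:
step_arm --increments '[{"tx": 0.77, "ty": -0.2, "tz": 0, "ax": 0, "ay": 0, "az": 0, "claw": -1}, {"tx": 0, "ty": 0, "tz": 0, "ax": 0, "ay": 0, "az": 0, "claw": -1}]'

```text
time_s: 17.2
tcp_pos: [0.529, 0.0947, 0.0353]
eef_rot: [180.0, 0.1, -14.7]
contact_force: [-9.3, 6.2, 5.8]
gripper_width: 0.0004
```

Run:
```python
from h import *
rep()
for n in('top','wrist'):
    c=cap(n,'in1_%s.png'%n);print(n,blobs(c,*RED,9000))
```

```text
t 17.2 boxx -120.8 out~-1.7 F 10.6 [-9.3  6.2  5.8]
top []
wrist []
```

Force has risen to 10.6 N, so the catch is engaging. I'll take smaller steps.

Request:
step_arm --increments '[{"tx": 0.39, "ty": -0.1, "tz": 0, "ax": 0, "ay": 0, "az": 0, "claw": -1}, {"tx": 0, "ty": 0, "tz": 0, "ax": 0, "ay": 0, "az": 0, "claw": -1}]'

```text
time_s: 17.5
tcp_pos: [0.529, 0.0947, 0.0352]
eef_rot: [180.0, 0.1, -14.7]
contact_force: [-10.5, 7.2, 8.1]
gripper_width: 0.0006
```

Run:
```python
from h import *
rep()
w=cv2.imread('pics/in1_wrist.png');t=cv2.imread('pics/in1_top.png')
cv2.imwrite('pics/in1.png',np.hstack([cv2.resize(w[:,64:448],(400,400)),cv2.resize(t[130:250,190:310],(400,400),interpolation=2)]))
```

```text
t 17.5 boxx -120.8 out~-1.7 F 12.0 [-10.5   7.2   8.1]
```

View pics/in1.png

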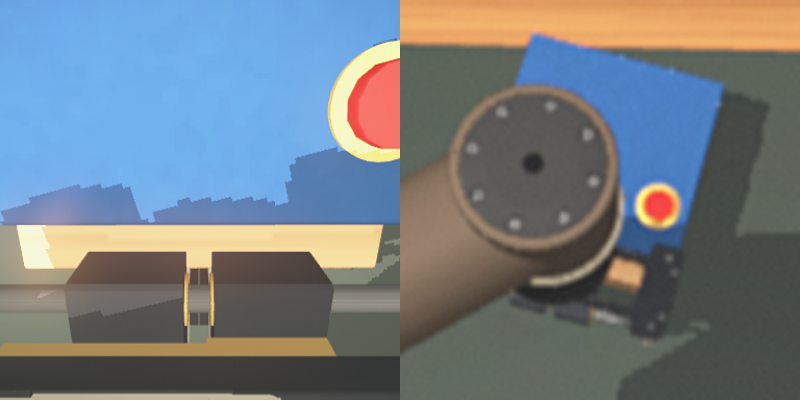

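The left half shows the wooden front close to the box face (rows 225–268), with the key at the right edge. The fingers have stopped moving at 12 N. Before pushing harder I'll measure where the wood's outer edge and the key top are.

Run:
```python
from h import *
rep()
c=cap('wrist');W=pts(c);q=(W-np.r_[BC[:2],0])
bx=q@EX*1000;by=q@np.array([.2538,.9673,0])*1000;z=W[...,2]*1000
m=(abs(z-52)<2.5)&(abs(by)<85)&(bx>-135)&(bx<-75)
for lo in range(-80,80,20):
    k=m&(by>=lo)&(by<lo+20)
    if k.sum()>20: print(lo,k.sum(),np.percentile(bx[k],[1,50,99]).round(1),np.median(z[k]).round(1))
k=(abs(z-64)<3)&(abs(by)<60)&(bx>-100)&(bx<0);print('roof front edge',np.percentile(bx[k],[.2,1]).round(1),np.median(z[k]).round(1))
k=(z>69)&(z<80)&(abs(by+62)<14)&(abs(bx+40)<14);print('key z',k.sum(),np.median(z[k]) if k.any() else '')
b=cap('side');W=pts(b);q=(W-np.r_[BC[:2],0]);bx=q@EX*1000;by=q@np.array([.2538,.9673,0])*1000;z=W[...,2]*1000
k=(abs(z-52)<2)&(by>20)&(by<78)&(bx>-135)&(bx<-75);print('side wood',k.sum(),np.percentile(bx[k],[1,50,99]).round(1))
t=cap('top');W=pts(t);q=(W-np.r_[BC[:2],0]);bx=q@EX*1000;by=q@np.array([.2538,.9673,0])*1000;z=W[...,2]*1000
k=(abs(by+62)<8)&(abs(bx+40)<8);print('top key z',np.median(z[k]));k=(abs(by+20)<15)&(abs(bx+20)<15);print('top roof z',np.median(z[k]))
```

```text
t 17.5 boxx -120.8 out~-1.7 F 12.0 [-10.5   7.2   8.1]
-80 1565 [-108.7  -97.9  -88.1] 53.5
-60 1364 [-108.2  -95.7  -87.9] 53.6
-40 1063 [-100.4  -94.3  -88.3] 53.6
-20 1287 [-111.1  -95.6  -88.4] 53.6
0 1274 [-111.   -95.7  -88.4] 53.6
20 1044 [-100.4  -94.1  -88.4] 53.6
40 1354 [-108.2  -95.9  -88.3] 53.5
60 1434 [-108.7  -98.2  -88.4] 53.5
roof front edge [-83.2 -82.2] 65.7
key z 6587 75.54130934253844
side wood 37 [-108.5  -96.6  -84.3]
top key z 74.84709968998312
top roof z 63.69537124935117
```

The wood's outer edge is at about -111 to -113, so the tray is near or slightly past home. The key is fully up, 10 mm proud of the roof. The tray may already have clicked and reached its stop, so I won't push harder. I'll back off slowly and see whether the tray follows.

Request:
step_arm --increments '[{"tx": -0.77, "ty": 0.2, "tz": 0, "ax": 0, "ay": 0, "az": 0, "claw": -1}, {"tx": -0.39, "ty": 0.1, "tz": 0, "ax": 0, "ay": 0, "az": 0, "claw": -1}, {"tx": 0, "ty": 0, "tz": 0, "ax": 0, "ay": 0, "az": 0, "claw": -1}]'

```text
time_s: 17.95
tcp_pos: [0.5288, 0.0948, 0.0352]
eef_rot: [180.0, 0.1, -14.7]
contact_force: [-5.2, 3.7, 3.7]
gripper_width: 0.0004
```

Request:
step_arm --increments '[{"tx": -0.97, "ty": 0.25, "tz": 0, "ax": 0, "ay": 0, "az": 0, "claw": -1}, {"tx": 0, "ty": 0, "tz": 0, "ax": 0, "ay": 0, "az": 0, "claw": -1}]'

```text
time_s: 18.15
tcp_pos: [0.5278, 0.095, 0.0352]
eef_rot: [180.0, 0.1, -14.7]
contact_force: [-5.3, 3.1, 3.6]
gripper_width: 0.0003
```

Request:
step_arm --increments '[{"tx": -0.97, "ty": 0.25, "tz": 0, "ax": 0, "ay": 0, "az": 0, "claw": -1}, {"tx": 0, "ty": 0, "tz": 0, "ax": 0, "ay": 0, "az": 0, "claw": -1}]'

```text
time_s: 18.35
tcp_pos: [0.5269, 0.0952, 0.0352]
eef_rot: [180.0, 0.1, -14.7]
contact_force: [-5.0, 3.4, 4.0]
gripper_width: 0.0003
```

Request:
step_arm --increments '[{"tx": -1.93, "ty": 0.5, "tz": 0, "ax": 0, "ay": 0, "az": 0, "claw": -1}, {"tx": 0, "ty": 0, "tz": 0, "ax": 0, "ay": 0, "az": 0, "claw": -1}]'

```text
time_s: 18.55
tcp_pos: [0.5258, 0.0957, 0.0354]
eef_rot: [180.0, -0.0, -14.7]
contact_force: [-0.8, 1.2, 0.2]
gripper_width: 0.0
```

The force vanished at 525.8, so the tray stayed at home and did not follow. Contact ended about 2.7 mm short of the stop. Now I withdraw fully and verify.

Request:
step_arm --increments '[{"tx": -4.8, "ty": 1.3, "tz": 0, "ax": 0, "ay": 0, "az": 0, "claw": -1}, {"tx": -19, "ty": 5, "tz": 0, "ax": 0, "ay": 0, "az": 0, "claw": -1}, {"tx": -29, "ty": 7.6, "tz": 0, "ax": 0, "ay": 0, "az": 0, "claw": -1}, {"tx": -20, "ty": 20, "tz": 20, "ax": 0, "ay": 0, "az": 0, "claw": -1}, {"tx": 0, "ty": 40, "tz": 30, "ax": 0, "ay": 0, "az": 0, "claw": -1}, {"tx": 0, "ty": 40, "tz": 30, "ax": 0, "ay": 0, "az": 0, "claw": -1}, {"tx": 0, "ty": 45, "tz": 0, "ax": 0, "ay": 0, "az": 0, "claw": -1}, {"tx": 0, "ty": 45, "tz": 0, "ax": 0, "ay": 0, "az": 0, "claw": -1}, {"tx": 0, "ty": 45, "tz": 0, "ax": 0, "ay": 0, "az": 0, "claw": -1}, {"tx": 0, "ty": 30, "tz": 0, "ax": 0, "ay": 0, "az": 0, "claw": -1}, {"tx": 0, "ty": 0, "tz": 0, "ax": 0, "ay": 0, "az": 0, "claw": -1}]'

```text
time_s: 19.65
tcp_pos: [0.4531, 0.3785, 0.1152]
eef_rot: [-179.9, -0.1, -14.5]
contact_force: [-0.1, -1.0, -0.0]
gripper_width: 0.0009
```

Run:
```python
from h import *
rep()
b=cap('side');a=cap('top')
for n,c in (('side',b),('top',a)): print(n,wood(c));print('blue',blobs(c,*BLUE));print('red',blobs(c,*RED));print('yellow',blobs(c,(22,150,120),(32,255,255)))
cv2.imwrite('pics/end.png',np.hstack([cv2.resize(b['image'][80:340,130:340],(330,408),interpolation=2),cv2.resize(a['image'][90:290,100:430],(470,285),interpolation=2).copy() if 0 else cv2.copyMakeBorder(cv2.resize(a['image'][90:290,100:430],(465,282)),0,126,0,0,0)]))
```

```text
t 19.65 boxx -266.3 out~143.8 F -0.2 [-0.1 -1.  -0. ]
side (((564.4422607421875, 138.00741577148438), (62.48903274536133, 24.03209114074707), 81.49282836914062), np.int64(98))
blue [(array([283., 289.]), 322, array([424.6, 364.1,  48.9]), np.float64(50.7)), (array([244., 322.]), 104, array([495.5, 450.4,  26.2]), np.float64(27.9))]
red [(array([245., 177.]), 25, array([593.5,  16.7,  73.6]), np.float64(74.7))]
yellow [(array([161., 285.]), 444, array([707.4, 403.4,  30.4]), np.float64(32.0))]
top (((548.5194702148438, 88.21279907226562), (155.22207641601562, 26.87705421447754), 75.59347534179688), np.int64(332))
blue [(array([143., 243.]), 32, array([437.8, 365.4,  49.2]), np.float64(51.9)), (array([141., 253.]), 25, array([409.4, 369.4,  49.8]), np.float64(51.7))]
red []
yellow [(array([140., 155.]), 328, array([707. , 400.4,  29.9]), np.float64(32.6))]
```

View pics/end.png

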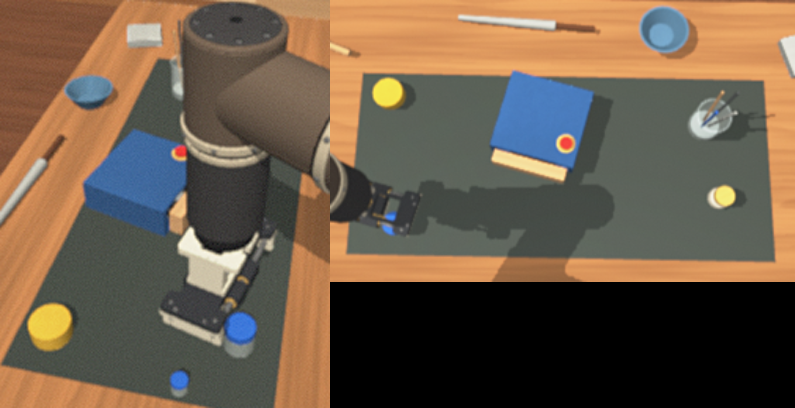

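The tray front is back at (548.5, 88.2), against (548.5, 88.3) when latched at the start. The key is up, the bystanders are unmoved and the arm is clear, so I'll hand in.

```bash
python3 -c "
from h import *
print(wood(cap('top'))[0]); r.close_job()"
```

```text
((548.3107299804688, 88.19231414794922), (155.0178680419922, 26.646663665771484), 74.97489166259766)
the job is handed in; nothing more can be done
```

The job is done and handed in at about 20 s on the robot's clock.

- **Key:** I pressed it with about 5.5 N, and the tray popped out 66 mm.
- **Jar:** I gripped the middle-sized jar (measured about 35 mm wide and 38 mm high) and lowered it into the well. It touched the floor with about 5.6 N, and a picture afterwards showed it upright with its lid at 48 mm, as expected.
- **Tray:** I eased it in by its wooden front until it stopped moving at about 12 N, then backed off slowly. The tray stayed at home instead of following the fingers.

**Last checks:**
- The wooden front was within 0.3 mm of where it stood when latched at the start, in the final picture and again just before handing in.
- The key was up, and the arm was clear of everything.
- The tin and the other two jars had not moved by measurement. I judged the pot and tumbler only by eye, and they looked unmoved.

**What disagreed or was not seen:**
- My force readings never showed the catch's rise and drop separately. I take it to have clicked because the tray held at home after it met a hard stop about 2.7 mm past home.
- The jar can't be seen once the tray is shut, so I last saw it upright just before pushing the tray in.

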